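# Press three tin lids home in order of width

### The arm

A 6-joint arm with a two-finger parallel gripper is mounted at the origin on the work surface. World frame = base frame: x ahead of the robot, y to its left, z up, the work surface at z = 0. Lengths are in mm, angles in rad, forces in N, time in s.
With the tool pointing down it reaches from about 350 to 850 mm from the base axis. Payload 8.1 kg.
Tool frame: the origin (TCP) lies midway between the tips of the shut fingers; the grasp point (between the pads) lies env.pinch_z behind it (env.pinch_z is the distance from the TCP to the grasp point, in mm); y points along the fingers, z is the direction in which the jaws open and shut, and the axes are right-handed (so a half turn about y gives the same grasp; the last joint's range is limited). The gripper opens to 93 mm and grips with 3 to 60 N. Pads are 15 mm wide; open, the fingers measure 128 mm over their backs; the gripper's body (75 mm by 188 mm) begins 65 mm behind the grasp point.
Start: joints at [1.025, 0.13, 1.488, -0, 1.523, -0.085], TCP at [266.779, 537.433, 218.635] pointing down, gripper open.
Joint ranges: [-2.96, 2.96], [-0.89, 2.26], [0.02, 2.5], [-1.34, 4.48], [0, 2.73], [-2.66, 2.66]. Speed limits (rad/s): [2.39, 2.39, 2.79, 3.14, 3.14, 3.14].

### API

Orientations are given as a unit quaternion [x, y, z, w].
In Python, from bench import readout, get_image, job, env gives the robot as it stands.
- The arm moves only by the tool jog_arm, never from a script. Its argument "motion" is a list of rows, each a list of 7 numbers: the turn, a rotation vector about the tool's x, y, z in degrees, then the shift along the tool's x, y, z in mm, then the closure in counts, from 0 (fully open) to 255 (shut). In form: [[wx, wy, wz, tx, ty, tz, jaw], ...]. A call has 1 to 20 rows; each row is the pose to reach, as a shift and turn from the pose commanded when the call began, along the tool's axes at that moment; what a row does not reach only later rows make up. A row lasts 1/12 s, in which the tool goes at most 41.7 mm and 7.16 degrees, less where a joint would pass 70% of its speed; a pose out of reach is approached as far as the arm can. A call with a gripper value outside its range is refused whole. The fingers move at their own pace and stop on an object; "grip_force" is the grip in N (left out, the last holds). Time passes only in rows, so rows that repeat a pose let the fingers close. It gives the time, the measured TCP pose, the force and the opening at its end, in the units of the state.
- readout.read_state(): the state, without advancing time (a new reading comes with each control period).
- get_image(name): name is "scene" or "top" or "wrist"; returns a dict with "frame" (480x640x3 uint8, red, green, blue), "intrinsics" (3x3 intrinsics, pixels), "k1" (the pictures are not rectified: a ray, as slopes to the right and down, at radius r is drawn at 1 + k1 r^2 times it, then the intrinsics apply), "position" and "orientation" of the camera in the world. Camera axes: x right, y down, z forward; pixel columns grow to the right and rows downward; lengths in mm; the calibration is good to about 2 mm. A picture is of the moment at which its call begins. There is no depth.
- job.sign_off(): hands the job in, once; it reports no verdict.
The state is a dict: "time": time; "joint_positions": joint angles; "joint_velocities": joint speeds; "effort": joint torques, N m; "tcp_pos": TCP position; "eef_rot": TCP orientation; "ft_force": force on the tool from outside, world axes, zero at the start; "wrist_torque": the same for the moment, N m; "finger_gap": finger opening in mm.
Only numpy, scipy, OpenCV 4.12 (cv2) and the standard library are available. Lean on these libraries where they do the work, as an engineer would, in place of code of your own. Each camera call takes 0.05 s, during which the arm holds its last target.

### The job

The three round tins on the windowsill are about to be stacked again, but their lids are only half on. With your fingertips, gently press each lid straight down until it is fully home: the widest tin first, then the middle-sized one, then the narrowest. Do not lift, tip or shift the tins, and leave everything else where it is.

Things in the scene. Friction and masses are not known exactly. Their poses are not given: they have to be found in the camera images.
- tin_wide: Round tin, the widest of the three: plain tinplate, body 108 mm across, standing loose and upright on the sill. Origin: centre of its underside, z up. The lid, once home, tops out 62 mm above the origin; a rolled bead runs round the body 39 to 42 mm above the origin.
- tin_wide_lid (a joint): How far the wide tin's press lid has been pushed down, in m: 0 = standing 10 mm proud, 0.010 = fully home (skirt on the bead). It starts somewhere between 0 and 0.003. The lid is snug: it slides straight down under about 3 to 4 N anywhere on its top, stays where it is left, and stops at 0.010. Its top is a thin springy sheet that gives about 1 mm per 4 N, up to 4 mm.
- tin_wide_lid_top (a point): Centre of the flat top of this tin's lid (the wide tin), a cap 112 mm across with an 18 mm skirt; it moves with the lid, not with the flexing of the sheet. Fully home, it is 62 mm above the sill; each mm of lid gap adds one mm.
- tin_medium: Round tin, the middle one in width, and the tallest: plain tinplate, body 82 mm across, standing loose and upright on the sill. Origin: centre of its underside, z up. The lid, once home, tops out 82 mm above the origin; a rolled bead runs round the body 59 to 62 mm above the origin.
- tin_medium_lid (a joint): How far the medium tin's press lid has been pushed down, in m: 0 = standing 10 mm proud, 0.010 = fully home (skirt on the bead). It starts somewhere between 0 and 0.003. The lid is snug: it slides straight down under about 3 to 4 N anywhere on its top, stays where it is left, and stops at 0.010. Its top is a thin springy sheet that gives about 1 mm per 4 N, up to 4 mm.
- tin_medium_lid_top (a point): Centre of the flat top of this tin's lid (the medium tin), a cap 86 mm across with an 18 mm skirt; it moves with the lid, not with the flexing of the sheet. Fully home, it is 82 mm above the sill; each mm of lid gap adds one mm.
- tin_small: Round tin, the narrowest of the three: plain tinplate, body 58 mm across, standing loose and upright on the sill. Origin: centre of its underside, z up. The lid, once home, tops out 52 mm above the origin; a rolled bead runs round the body 29 to 32 mm above the origin.
- tin_small_lid (a joint): How far the small tin's press lid has been pushed down, in m: 0 = standing 10 mm proud, 0.010 = fully home (skirt on the bead). It starts somewhere between 0 and 0.003. The lid is snug: it slides straight down under about 3 to 4 N anywhere on its top, stays where it is left, and stops at 0.010. Its top is a thin springy sheet that gives about 1 mm per 4 N, up to 4 mm.
- tin_small_lid_top (a point): Centre of the flat top of this tin's lid (the small tin), a cap 62 mm across with an 18 mm skirt; it moves with the lid, not with the flexing of the sheet. Fully home, it is 52 mm above the sill; each mm of lid gap adds one mm.
- cup: Yellow ceramic cup, 76 mm across, 80 mm high, between two of the tins; bystander. Origin: centre of its underside.
- spoon: Bamboo spoon, 190 mm long, lying flat between two of the tins; bystander. Origin: under its middle, x along it.
- bottle: Glass bottle with a closed swing stopper, 68 mm across, 227 mm high, beyond the tins; bystander. Origin: centre of its underside.
- pot: Terracotta pot with a small cactus, 92 mm across, 140 mm high, beyond the tins; bystander. Origin: centre of its underside.
- jar: Glass jar with a brass cap, 72 mm across, 100 mm high, to the left of the tins; bystander. Origin: centre of its underside.
- coaster: Round cork coaster, 90 mm across, 10 mm thick, lying to the right of the tins; bystander. Origin: centre of its underside.
There are look-alikes about, which are no part of the job. What is shaped like the tin_medium but purple is not meant. What is shaped like the tin_wide but blue is not meant.

How it is judged (in metres and radians):
On the way, in this order (a step that is already met when the one before it is completed fails the run):
1. the widest tin's lid is home (value of joint tin_wide_lid above 0.0075 m and not (value of joint tin_medium_lid above 0.0075 m) and not (value of joint tin_small_lid above 0.0075 m)), for 0.1 s.
2. the middle-sized tin's lid is home (value of joint each of tin_wide_lid, tin_medium_lid above 0.0075 m and not (value of joint tin_small_lid above 0.0075 m)), for 0.1 s.
3. the narrowest tin's lid is home (value of joint each of tin_wide_lid, tin_medium_lid, tin_small_lid above 0.0075 m), for 0.1 s.
At the end, for the whole second after the job is handed in: All three lids are down to within 2.5 mm of fully home, pressed in the order widest, middle-sized, narrowest; the tins stand upright and at rest within 20 mm of where they began, never pressed harder than 25 N; the cup, spoon, bottle, pot, jar and coaster are within 20 mm of where they were (all of step 3 and distance of each of tin_wide, tin_medium, tin_small, cup, spoon, bottle, pot, jar, coaster from where it was at the start of the episode below 0.02 m and angle between each of tin_wide, tin_medium, tin_small's own z axis and vertical below 0.06 rad and linear speed of each of tin_wide, tin_medium, tin_small below 0.01 m/s); the robot touches nothing.
It fails at once if a narrower tin's lid is pressed down before a wider one's is home ((value of joint tin_medium_lid above 0.005 m and not (value of joint tin_wide_lid above 0.0075 m)) or (value of joint tin_small_lid above 0.005 m and not (value of joint tin_wide_lid above 0.0075 m)) or (value of joint tin_small_lid above 0.005 m and not (value of joint tin_medium_lid above 0.0075 m))).
It fails at once if a tin is pressed harder than 25 N (contact force between any of the fingers, the arm and tin_wide above 25 N or contact force between any of the fingers, the arm and tin_medium above 25 N or contact force between any of the fingers, the arm and tin_small above 25 N).
It fails at once if a tin is lifted (8 mm) or tipped (height (world z) of any of tin_wide, tin_medium, tin_small above 0.008 m or angle between any of tin_wide, tin_medium, tin_small's own z axis and vertical above 0.15 rad).
It fails at once if a tin is pushed more than 20 mm out of place (distance of any of tin_wide, tin_medium, tin_small from where it was at the start of the episode above 0.02 m).
It fails at once if the cup, spoon, bottle, pot, jar or coaster is moved more than 20 mm (distance of any of cup, spoon, bottle, pot, jar, coaster from where it was at the start of the episode above 0.02 m).
It also fails if it takes over 43 s, if anything falls off the work surface, if the arm or the gripper's body presses on something with over 40 N, if the wrist force passes 120 N, or if a joint passes its speed limit or range.

## Working session

There is one attempt and no reset: what is moved stays moved. The work goes in short steps, Python scripts to look and compute and a tool call to move; the robot and the scene stay as the last step left them, time stands still between calls to the robot, and variables do not carry over. Pictures are saved under pics/ and viewed, and the job is handed in when it is done.

Besides the shell and the picture viewer there is one more tool, called after "Call:" in YAML: its name, and indented under it one key for each argument. jog_arm: Moves the arm, as the interface text tells. Its arguments: {"type":"object","properties":{"motion":{"type":"array","items":{"type":"array","items":{"type":"number"}}},"grip_force":{"type":"number"}},"required":["motion"]}

```bash
mkdir -p pics; ls
python3 - <<'E'
from bench import readout, get_image, job, env
import cv2,pickle
print(readout.read_state()); print(env.pinch_z)
for n in ["scene","top","wrist"]:
    im=get_image(n); pickle.dump(im,open(f"pics/{n}0.pkl","wb"))
    cv2.imwrite(f"pics/{n}0.png",im["frame"][:,:,::-1])
    print(n,im["intrinsics"],im["k1"],im["position"],im["orientation"])
E
```

```text
pics
{'time': 0.0, 'joint_positions': array([ 1.02462787e+00,  1.31130387e-01,  1.48927644e+00, -2.04908611e-05,
        1.52301094e+00, -8.53719382e-02]), 'joint_velocities': array([-7.91007150e-04,  2.89489571e-04, -8.76258913e-04,  7.04893084e-04,
        1.44973939e-05,  2.44871718e-04]), 'effort': array([-1.85096367e-03, -5.59840214e+01, -4.91760886e+01,  7.66839506e-02,
        3.58412240e-02, -1.34229167e-04]), 'tcp_pos': array([266.47018613, 536.94175801, 217.60740146]), 'eef_rot': array([ 0.68903727, -0.16167174,  0.16128472, -0.68780603]), 'ft_force': array([ 0.06880159, -0.83073022, -0.39003371]), 'wrist_torque': array([-0.00083096, -0.00738403, -0.00948216]), 'finger_gap': 93.06133563631639}
18.8
scene [[559.18496183   0.         316.78459589]
 [  0.         559.18496183 246.94821985]
 [  0.           0.           1.        ]] -0.12091211880561324 [1291.58817472 -641.97659333 1194.53993069] [ 0.86481295  0.35873146 -0.14329675 -0.32074341]
top [[507.82394034   0.         320.77700241]
 [  0.         507.82394034 240.03464484]
 [  0.           0.           1.        ]] -0.08049817363595252 [ 464.61261877   -6.51059522 1282.59607099] [-0.70398857  0.70840889 -0.03627903  0.03522447]
wrist [[333.81981455   0.         320.60601311]
 [  0.         333.81981455 239.42907751]
 [  0.           0.           1.        ]] -0.05463863449421228 [204.94107818 568.51768067 382.72246155] [0.84324544 0.52252396 0.06564585 0.10768691]
```

View pics/top0.png

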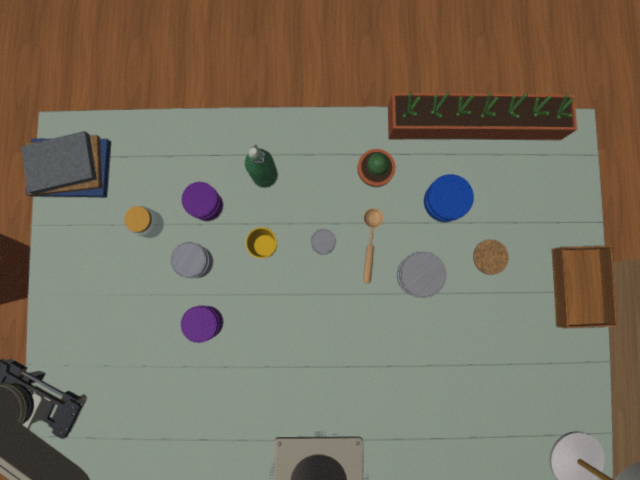

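View pics/scene0.png

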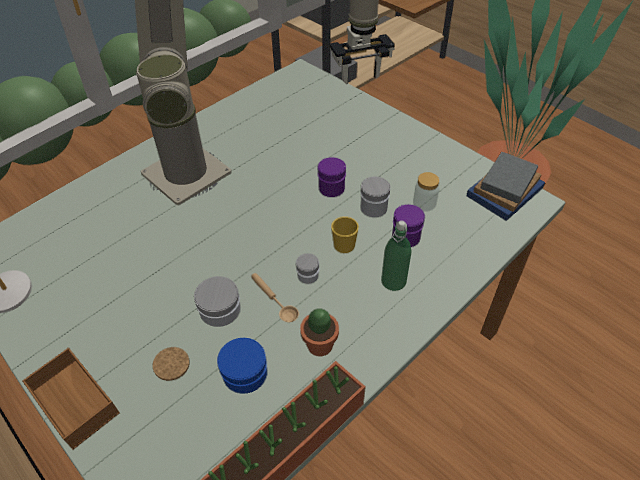

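View pics/wrist0.png

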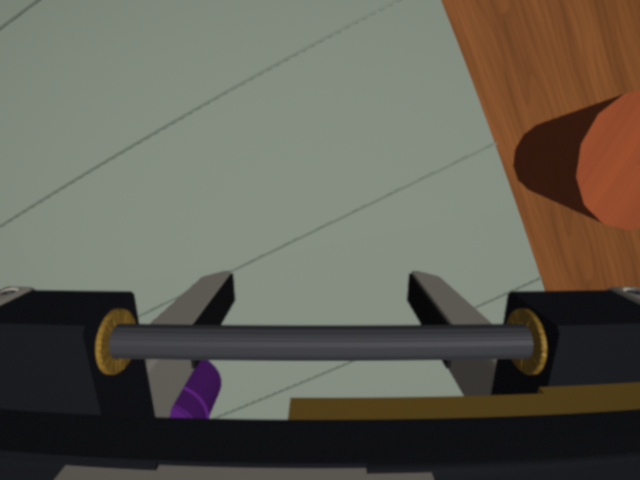

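The top view shows plain grey tins at (422,274), (190,260) and (323,242), which are the wide, medium and small ones. The look-alikes are purple at (201,201) and (202,324), and blue at (449,198). Only the grey ones are plain tinplate. I'll confirm that in enlarged crops and measure.

```bash
cat > h.py <<'E'
import numpy as np, cv2, pickle
from scipy.spatial.transform import Rotation as R
from scipy.optimize import least_squares
def proj(im,P):
    P=np.atleast_2d(P); c=R.from_quat(im["orientation"]).inv().apply(P-np.array(im["position"]))
    s=c[:,:2]/c[:,2:]; r2=(s**2).sum(1,keepdims=True); s=s*(1+im["k1"]*r2)
    K=np.array(im["intrinsics"]); return np.c_[s[:,0]*K[0,0]+K[0,2], s[:,1]*K[1,1]+K[1,2]]
def unproj(im,uv,z):
    K=np.array(im["intrinsics"]); uv=np.atleast_2d(np.float64(uv))
    s=cv2.undistortPoints(uv[:,None],K,np.array([im["k1"],0,0,0.]))[:,0]
    d=R.from_quat(im["orientation"]).apply(np.c_[s,np.ones(len(s))]); p=np.array(im["position"])
    return p+d*((z-p[2])/d[:,2])[:,None]
E
python3 - <<'E'
from h import *
top=pickle.load(open("pics/top0.pkl","rb")); sc=pickle.load(open("pics/scene0.pkl","rb"))
print(proj(top,[0,0,0]),proj(sc,[0,0,0]))
f=top["frame"]
rows=[]
for n,(u,v),z in [("wide",(422,274),70),("med",(190,260),90),("small",(323,242),60)]:
    p=unproj(top,(u,v),z)[0]; print(n,p,"scene px",proj(sc,p), np.hypot(*p[:2]))
    a=cv2.resize(f[v-40:v+40,u-40:u+40],(390,290*390//290),interpolation=cv2.INTER_CUBIC)[:290+100]
    us,vs=np.int32(proj(sc,p)[0]); b=cv2.resize(sc["frame"][vs-40:vs+40,us-40:us+40],(390,390),interpolation=cv2.INTER_CUBIC)
    rows.append(np.vstack([cv2.resize(a,(260,260)),cv2.resize(b,(260,260))]))
cv2.imwrite("pics/crops.png",np.hstack(rows)[:,:,::-1])
E
```

```text
[[318.71740795 479.98463757]] [[185.65668022 172.79095532]]
wide [ 504.50150881 -250.41643006   70.        ] scene px [[216.10199402 291.9586911 ]] 563.2318890387085
med [540.15610913 300.70000724  90.        ] scene px [[373.33021403 185.92741398]] 618.2144584055646
small [583.90140876 -14.0764263   60.        ] scene px [[305.78214534 260.16317909]] 584.071058119626
```

View pics/crops.png

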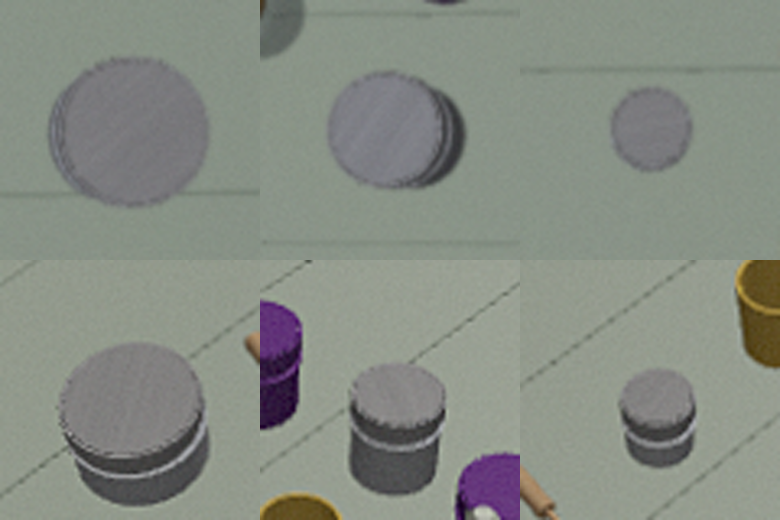

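All three crops show plain tinplate with no colour, and the diameters come out at about 110, 86 and 61 mm, as given. Next I'll fit the centres and compute the shifts.

Run:
```python
from h import *
from bench import readout
top=pickle.load(open("pics/top0.pkl","rb")); sc=pickle.load(open("pics/scene0.pkl","rb"))
for n,uv,uvs,z in [("wide",(423.4,274.2),(216+135/3.25-40,291+(400-260)/3.25-40),70),("med",(189,259.5),(373+(397-260)/3.25-40,185+(395-260)/3.25-40),90),("small",(323.4,241.6),(305+(657-520)/3.25-40,260+(397-260)/3.25-40),60)]:
    print(n,unproj(top,uv,z)[0].round(1),unproj(sc,uvs,z)[0].round(1))
for n,uv,z in [("bottle",(256,153),227),("bottlebase",(264,178),0),("pot",(376,165),100),("cup",(261,242),80),("jar",(138,219),100),("purp",(201,200),85),("purp2",(201,324),85),("blue",(450,197),65)]:
    print(n,unproj(top,uv,z)[0].round(0))
s=readout.read_state(); print(R.from_quat(s["eef_rot"]).as_matrix().round(3))
```

```text
wide [ 504.  -253.8   70. ] [ 512.3 -251.9   70. ]
med [541.4 303.1  90. ] [545.7 302.5  90. ]
small [584.9 -15.1  60. ] [591.4 -16.3  60. ]
bottle [759. 129. 227.]
bottlebase [756. 136.   0.]
pot [ 764. -141.  100.]
cup [583. 134.  80.]
jar [638. 425. 100.]
purp [685. 278.  85.]
purp2 [390. 274.  85.]
blue [ 692. -325.   65.]
[[ 0.896 -0.001  0.445]
 [-0.445 -0.001  0.896]
 [-0.    -1.    -0.001]]
```

Tool y points straight down, with x = (.896, -.445) and z = (.445, .896). I'm moving over the wide tin at constant height and closing the fingers on the way.

Call:
jog_arm:
  motion:
    - [0, 0, 0, 8, 0, -8, 255]
    - [0, 0, 0, 25, 0, -26, 255]
    - [0, 0, 0, 50, 0, -53, 255]
    - [0, 0, 0, 78, 0, -83, 255]
    - [0, 0, 0, 106, 0, -113, 255]
    - [0, 0, 0, 134, 0, -143, 255]
    - [0, 0, 0, 162, 0, -172, 255]
    - [0, 0, 0, 190, 0, -202, 255]
    - [0, 0, 0, 218, 0, -232, 255]
    - [0, 0, 0, 246, 0, -262, 255]
    - [0, 0, 0, 274, 0, -291, 255]
    - [0, 0, 0, 302, 0, -321, 255]
    - [0, 0, 0, 330, 0, -351, 255]
    - [0, 0, 0, 358, 0, -381, 255]
    - [0, 0, 0, 386, 0, -410, 255]
    - [0, 0, 0, 414, 0, -440, 255]
    - [0, 0, 0, 442, 0, -470, 255]
    - [0, 0, 0, 470, 0, -500, 255]
    - [0, 0, 0, 498, 0, -529, 255]
    - [0, 0, 0, 526, 0, -559, 255]
  grip_force: 10

```text
time: 1.82
tcp_pos: [488.8, -199.6, 218.5]
eef_rot: [0.688, -0.162, 0.162, -0.688]
ft_force: [1.3, 0.7, 0.3]
finger_gap: 0.5
```

Call:
jog_arm:
  motion:
    - [0, 0, 0, 15, 8, -16, 255]
    - [0, 0, 0, 28, 25, -30, 255]
    - [0, 0, 0, 36, 45, -39, 255]
    - [0, 0, 0, 40, 70, -42, 255]
    - [0, 0, 0, 40, 95, -42, 255]
    - [0, 0, 0, 40, 112, -42, 255]
    - [0, 0, 0, 40, 122, -42, 255]
    - [0, 0, 0, 40, 128, -42, 255]
    - [0, 0, 0, 40, 128, -42, 255]
    - [0, 0, 0, 40, 128, -42, 255]

```text
time: 2.65
tcp_pos: [506.8, -252.8, 91.5]
eef_rot: [0.689, -0.161, 0.162, -0.688]
ft_force: [0.2, -0.2, 1.1]
finger_gap: 0.4
```

Run:
```python
from h import *
from bench import readout, get_image
s=readout.read_state(); print(s["tcp_pos"],s["ft_force"],s["finger_gap"],s["time"])
top=get_image("top");sc=get_image("scene")
pickle.dump((top,sc),open("pics/w1.pkl","wb"))
p=s["tcp_pos"]; print(proj(top,p),proj(sc,p))
u,v=np.int32(proj(sc,p)[0]); b=cv2.resize(sc["frame"][v-60:v+60,u-60:u+60],(400,400),interpolation=cv2.INTER_CUBIC)
u,v=np.int32(proj(top,p)[0]); a=cv2.resize(top["frame"][v-60:v+60,u-60:u+60],(400,400),interpolation=cv2.INTER_CUBIC)
cv2.imwrite("pics/w1.png",np.hstack([a,b])[:,:,::-1])
```

```text
[ 506.77821753 -252.83454816   91.53536924] [ 0.2476008  -0.16806258  1.06587199] 0.38102744856552007 2.65
[[424.81984028 272.7050741 ]] [[214.55535357 287.86258083]]
```

View pics/w1.png

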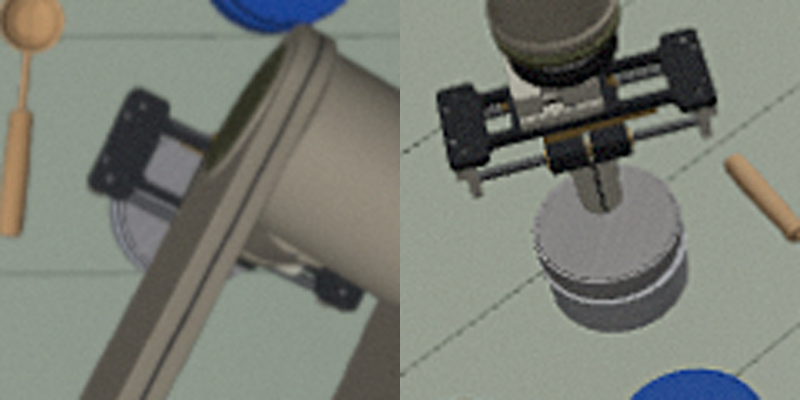

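The scene view shows the closed tips just above the wide lid's centre (crop pixel 602,210). Now a slow descent.

Call:
jog_arm:
  motion:
    - [0, 0, 0, 0, 5, 0, 255]
    - [0, 0, 0, 0, 10, 0, 255]
    - [0, 0, 0, 0, 14, 0, 255]
    - [0, 0, 0, 0, 16, 0, 255]
    - [0, 0, 0, 0, 17, 0, 255]
    - [0, 0, 0, 0, 18, 0, 255]
    - [0, 0, 0, 0, 19, 0, 255]
    - [0, 0, 0, 0, 20, 0, 255]
    - [0, 0, 0, 0, 21, 0, 255]
    - [0, 0, 0, 0, 22, 0, 255]
    - [0, 0, 0, 0, 23, 0, 255]
    - [0, 0, 0, 0, 24, 0, 255]
    - [0, 0, 0, 0, 25, 0, 255]
    - [0, 0, 0, 0, 26, 0, 255]
    - [0, 0, 0, 0, 27, 0, 255]
    - [0, 0, 0, 0, 27, 0, 255]

```text
time: 4.08
tcp_pos: [506.6, -252.6, 63.5]
eef_rot: [0.688, -0.161, 0.162, -0.688]
ft_force: [-0.5, 0.2, 2.6]
finger_gap: -0.0
```

Call:
jog_arm:
  motion:
    - [0, 0, 0, 0, 0.7, 0, 255]
    - [0, 0, 0, 0, 1.4, 0, 255]
    - [0, 0, 0, 0, 2, 0, 255]
    - [0, 0, 0, 0, 2.6, 0, 255]
    - [0, 0, 0, 0, 3.2, 0, 255]
    - [0, 0, 0, 0, 3.2, 0, 255]
    - [0, 0, 0, 0, 3.2, 0, 255]

```text
time: 4.67
tcp_pos: [506.6, -252.7, 60.8]
eef_rot: [0.688, -0.161, 0.162, -0.688]
ft_force: [-1.3, 1.2, 6.6]
finger_gap: 0.2
```

Call:
jog_arm:
  motion:
    - [0, 0, 0, 0, 0.5, 0, 255]
    - [0, 0, 0, 0, 1, 0, 255]
    - [0, 0, 0, 0, 1, 0, 255]

```text
time: 4.92
tcp_pos: [506.7, -252.6, 60.1]
eef_rot: [0.688, -0.161, 0.162, -0.688]
ft_force: [-2.6, 1.7, 8.1]
finger_gap: 0.6
```

The force rises about 4 N per mm, well past the slip force, so the lid is on its stop. I'll lift, check, then go to the medium tin.

Call:
jog_arm:
  motion:
    - [0, 0, 0, 0, -2, 0, 255]
    - [0, 0, 0, 0, -6, 0, 255]
    - [0, 0, 0, 0, -20, 0, 255]
    - [0, 0, 0, 0, -45, 0, 255]
    - [0, 0, 0, 0, -75, 0, 255]
    - [0, 0, 0, -8, -105, 20, 255]
    - [0, 0, 0, -22, -130, 53, 255]
    - [0, 0, 0, -37, -140, 90, 255]
    - [0, 0, 0, -52, -140, 125, 255]
    - [0, 0, 0, -67, -140, 161, 255]
    - [0, 0, 0, -82, -140, 197, 255]
    - [0, 0, 0, -97, -140, 233, 255]
    - [0, 0, 0, -112, -140, 269, 255]
    - [0, 0, 0, -127, -140, 305, 255]
    - [0, 0, 0, -142, -140, 341, 255]
    - [0, 0, 0, -157, -140, 377, 255]
    - [0, 0, 0, -172, -140, 413, 255]
    - [0, 0, 0, -187, -140, 449, 255]
    - [0, 0, 0, -199, -140, 478, 255]
    - [0, 0, 0, -208, -140, 500, 255]

```text
time: 6.58
tcp_pos: [541.7, 290.7, 198.8]
eef_rot: [0.689, -0.161, 0.161, -0.689]
ft_force: [0.5, -0.1, 1.2]
finger_gap: 0.7
```

Run:
```python
from h import *
from bench import readout, get_image
s=readout.read_state(); print(s["tcp_pos"],s["ft_force"],s["time"])
top=get_image("top");sc=get_image("scene")
b=cv2.resize(sc["frame"][250:340,170:260],(400,400),interpolation=cv2.INTER_CUBIC)
o=pickle.load(open("pics/scene0.pkl","rb"))["frame"]; a=cv2.resize(o[250:340,170:260],(400,400),interpolation=cv2.INTER_CUBIC)
cv2.imwrite("pics/w2.png",np.hstack([a,b])[:,:,::-1])
```

```text
[541.72907795 290.65507459 198.84849302] [ 0.53104984 -0.07029474  1.23150523] 6.5833
```

View pics/w2.png

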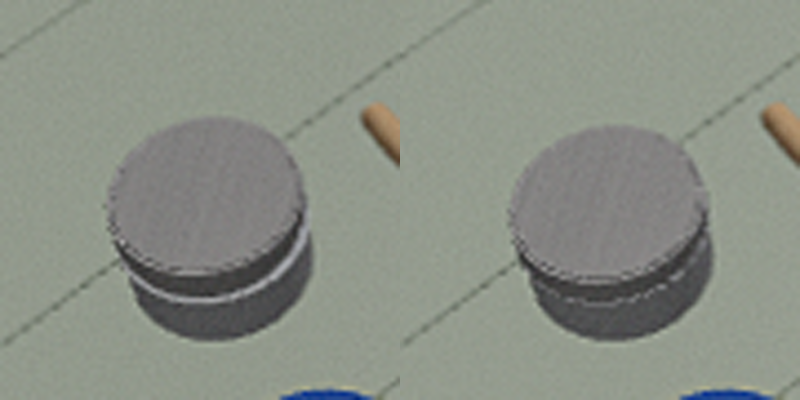

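The wide lid now sits on the bead, with only a thin rim showing, and the body hasn't moved. Going down to the medium tin.

Call:
jog_arm:
  motion:
    - [0, 0, 0, -4, 5, 9, 255]
    - [0, 0, 0, -6, 20, 14, 255]
    - [0, 0, 0, -6, 40, 15, 255]
    - [0, 0, 0, -6, 60, 15, 255]
    - [0, 0, 0, -6, 78, 15, 255]
    - [0, 0, 0, -6, 86, 15, 255]
    - [0, 0, 0, -6, 90, 15, 255]
    - [0, 0, 0, -6, 90, 15, 255]
    - [0, 0, 0, -6, 90, 15, 255]

```text
time: 7.43
tcp_pos: [544.4, 303.7, 110.4]
eef_rot: [-0.688, 0.161, -0.162, 0.689]
ft_force: [-0.3, 0.7, -0.5]
finger_gap: 0.5
```

Run:
```python
from h import *
from bench import readout, get_image
s=readout.read_state(); print(s["tcp_pos"],s["ft_force"],s["time"])
sc=get_image("scene")
p=s["tcp_pos"]; u,v=np.int32(proj(sc,p)[0]); print(u,v); b=cv2.resize(sc["frame"][v-60:v+60,u-60:u+60],(480,480),interpolation=cv2.INTER_CUBIC)
cv2.imwrite("pics/m1.png",b[:,:,::-1])
```

```text
[544.39322393 303.73722335 110.35871661] [-0.283396    0.70861254 -0.5144226 ] 7.4333
375 180
```

View pics/m1.png

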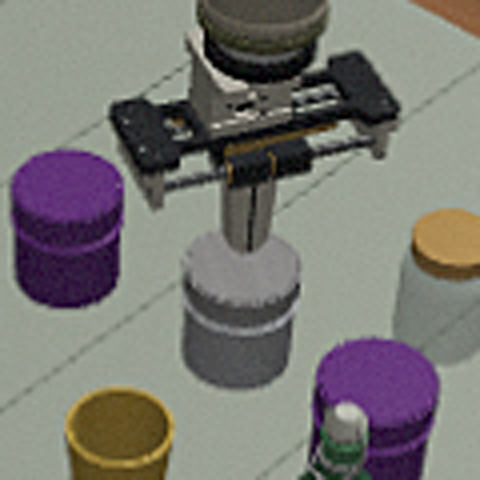

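The tips (crop pixel 248,250) are over the grey medium tin's lid. Pressing it.

Call:
jog_arm:
  motion:
    - [0, 0, 0, 0, 5, 0, 255]
    - [0, 0, 0, 0, 10, 0, 255]
    - [0, 0, 0, 0, 14, 0, 255]
    - [0, 0, 0, 0, 16, 0, 255]
    - [0, 0, 0, 0, 17, 0, 255]
    - [0, 0, 0, 0, 18, 0, 255]
    - [0, 0, 0, 0, 19, 0, 255]
    - [0, 0, 0, 0, 20, 0, 255]
    - [0, 0, 0, 0, 21, 0, 255]
    - [0, 0, 0, 0, 22, 0, 255]
    - [0, 0, 0, 0, 23, 0, 255]
    - [0, 0, 0, 0, 24, 0, 255]
    - [0, 0, 0, 0, 25, 0, 255]
    - [0, 0, 0, 0, 26, 0, 255]
    - [0, 0, 0, 0, 27, 0, 255]
    - [0, 0, 0, 0, 28, 0, 255]
    - [0, 0, 0, 0, 28.5, 0, 255]
    - [0, 0, 0, 0, 29, 0, 255]
    - [0, 0, 0, 0, 29, 0, 255]

```text
time: 9.07
tcp_pos: [543.9, 304.0, 80.8]
eef_rot: [-0.688, 0.161, -0.162, 0.688]
ft_force: [-3.8, -1.3, 6.0]
finger_gap: 0.7
```

Call:
jog_arm:
  motion:
    - [0, 0, 0, 0, 0.5, 0, 255]
    - [0, 0, 0, 0, 1, 0, 255]
    - [0, 0, 0, 0, 1, 0, 255]

```text
time: 9.32
tcp_pos: [543.9, 303.9, 80.1]
eef_rot: [-0.688, 0.161, -0.162, 0.688]
ft_force: [-5.2, -1.2, 8.5]
finger_gap: 0.2
```

Call:
jog_arm:
  motion:
    - [0, 0, 0, 0, -2, 0, 255]
    - [0, 0, 0, 0, -6, 0, 255]
    - [0, 0, 0, 0, -20, 0, 255]
    - [0, 0, 0, 0, -45, 0, 255]
    - [0, 0, 0, 0, -75, 0, 255]
    - [0, 0, 0, 8, -105, -12, 255]
    - [0, 0, 0, 25, -120, -37, 255]
    - [0, 0, 0, 45, -120, -66, 255]
    - [0, 0, 0, 66, -120, -97, 255]
    - [0, 0, 0, 87, -120, -128, 255]
    - [0, 0, 0, 108, -120, -158, 255]
    - [0, 0, 0, 129, -120, -189, 255]
    - [0, 0, 0, 150, -120, -220, 255]
    - [0, 0, 0, 167, -120, -245, 255]
    - [0, 0, 0, 177, -115, -259, 255]
    - [0, 0, 0, 181, -100, -265, 255]
    - [0, 0, 0, 181, -75, -265, 255]
    - [0, 0, 0, 181, -55, -265, 255]
    - [0, 0, 0, 181, -43, -265, 255]
    - [0, 0, 0, 181, -40, -265, 255]

```text
time: 10.98
tcp_pos: [586.6, -13.9, 117.2]
eef_rot: [0.689, -0.163, 0.16, -0.688]
ft_force: [0.1, 0.6, -0.3]
finger_gap: 0.3
```

Run:
```python
from h import *
from bench import readout, get_image
s=readout.read_state(); print(s["tcp_pos"],s["ft_force"],s["time"])
sc=get_image("scene"); o=pickle.load(open("pics/scene0.pkl","rb"))
p=s["tcp_pos"]; u,v=np.int32(proj(sc,p)[0]); print(u,v); b=cv2.resize(sc["frame"][v-60:v+60,u-60:u+60],(400,400),interpolation=cv2.INTER_CUBIC)
c=[cv2.resize(x["frame"][160:235,335:410],(400,400),interpolation=cv2.INTER_CUBIC) for x in (o,sc)]
cv2.imwrite("pics/s1.png",cv2.resize(np.hstack([b]+c),(800,267))[:,:,::-1])
```

```text
[586.5647032  -13.87457734 117.16769834] [ 0.06450952  0.58561081 -0.27911622] 10.9833
305 246
```

View pics/s1.png

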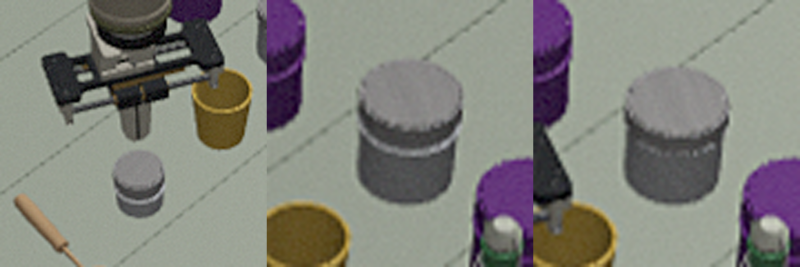

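The medium lid is home and its body hasn't moved. The tips are above the small tin (crop pixel 137,137 over 138,170). Descending.

Call:
jog_arm:
  motion:
    - [0, 0, 0, 0, 10, 0, 255]
    - [0, 0, 0, 0, 25, 0, 255]
    - [0, 0, 0, 0, 38, 0, 255]
    - [0, 0, 0, 0, 46, 0, 255]
    - [0, 0, 0, 0, 51, 0, 255]
    - [0, 0, 0, 0, 54, 0, 255]
    - [0, 0, 0, 0, 55, 0, 255]
    - [0, 0, 0, 0, 56, 0, 255]
    - [0, 0, 0, 0, 57, 0, 255]
    - [0, 0, 0, 0, 58, 0, 255]
    - [0, 0, 0, 0, 59, 0, 255]
    - [0, 0, 0, 0, 60, 0, 255]
    - [0, 0, 0, 0, 61, 0, 255]
    - [0, 0, 0, 0, 62, 0, 255]
    - [0, 0, 0, 0, 63, 0, 255]
    - [0, 0, 0, 0, 64, 0, 255]
    - [0, 0, 0, 0, 65, 0, 255]
    - [0, 0, 0, 0, 66, 0, 255]
    - [0, 0, 0, 0, 66, 0, 255]

```text
time: 12.62
tcp_pos: [588.3, -14.0, 53.3]
eef_rot: [-0.688, 0.161, -0.162, 0.688]
ft_force: [-0.0, -0.7, 3.4]
finger_gap: 0.7
```

Call:
jog_arm:
  motion:
    - [0, 0, 0, 0, 0.7, 0, 255]
    - [0, 0, 0, 0, 1.4, 0, 255]
    - [0, 0, 0, 0, 2, 0, 255]
    - [0, 0, 0, 0, 2.6, 0, 255]
    - [0, 0, 0, 0, 3.2, 0, 255]
    - [0, 0, 0, 0, 3.8, 0, 255]
    - [0, 0, 0, 0, 3.8, 0, 255]

```text
time: 13.2
tcp_pos: [588.4, -14.0, 50.2]
eef_rot: [-0.688, 0.161, -0.162, 0.688]
ft_force: [-3.4, -0.4, 7.8]
finger_gap: 0.6
```

Call:
jog_arm:
  motion:
    - [0, 0, 0, 0, -2, 0, 255]
    - [0, 0, 0, 0, -6, 0, 255]
    - [0, 0, 0, 0, -20, 0, 255]
    - [0, 0, 0, 0, -45, 0, 255]
    - [0, 0, 0, 0, -75, 0, 255]
    - [0, 0, 0, 0, -105, 0, 255]
    - [0, 0, 0, 0, -135, 0, 255]
    - [0, 0, 0, -20, -160, -10, 255]
    - [0, 0, 0, -50, -180, -25, 255]
    - [0, 0, 0, -80, -190, -40, 255]
    - [0, 0, 0, -105, -190, -52, 255]
    - [0, 0, 0, -120, -190, -60, 255]
    - [0, 0, 0, -120, -190, -60, 255]
    - [0, 0, 0, -120, -190, -60, 255]

```text
time: 14.37
tcp_pos: [453.7, -14.3, 239.7]
eef_rot: [-0.688, 0.161, -0.162, 0.688]
ft_force: [0.6, -0.0, -0.4]
finger_gap: 0.8
```

Run:
```python
from h import *
from bench import readout, get_image
s=readout.read_state(); print(s["tcp_pos"],s["ft_force"],s["time"])
sc=get_image("scene"); o=pickle.load(open("pics/scene0.pkl","rb"))
cv2.imwrite("pics/end_full.png",sc["frame"][:,:,::-1])
for x,n in((o,'a'),(sc,'b')): pass
rows=[np.hstack([cv2.resize(x["frame"][v-40:v+40,u-40:u+40],(260,260),interpolation=cv2.INTER_CUBIC) for u,v in((216,295),(373,195),(307,265))]) for x in (o,sc)]
cv2.imwrite("pics/end.png",np.vstack(rows)[:,:,::-1])
```

```text
[453.68092214 -14.31879931 239.68997195] [ 0.61538856 -0.04004263 -0.37209982] 14.3667
```

View pics/end.png

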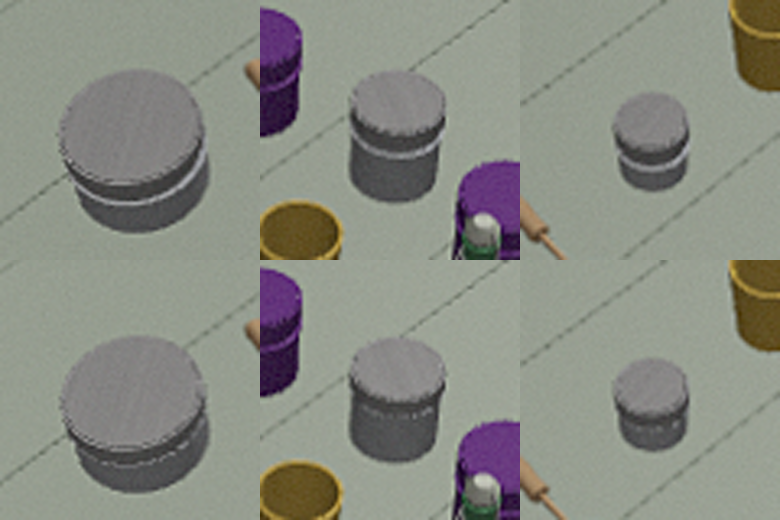

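View pics/end_full.png

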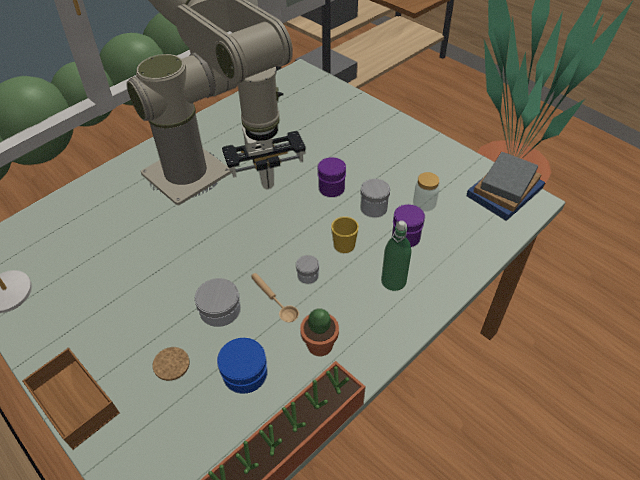

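The before and after crops show all three lids down on their beads, with the tin bodies and the other things unmoved. The arm is clear, so I'm handing in.

```bash
python3 -c "
from bench import job
print(job.sign_off())"
```

```text
the job is handed in; nothing more can be done
None
```

I pressed the three grey tinplate lids home with closed fingertips, in the order wide, medium, narrow, and handed the job in at about 14.4 s. The sign-off gave no verdict.

- **Force:** the highest vertical force read was 8.5 N. On the wide and medium tins, a final extra push raised the force by about 2 N, well past the 3 to 4 N slip force, so those lids were on their stops. I made no separate test push on the small tin; its reading of 7.8 N at a tip height of 50.2 mm points the same way.
- **Pictures:** before and after crops show each lid down on its bead. The tin bodies, cup, spoon, bottle, pot, jar, coaster and look-alikes look unmoved, and the arm is clear. I compared these by eye and did not measure the displacements.
- **Disagreements:** the two cameras' lid centres differed by 4 to 8 mm in x, so I pressed near the average. The measured tip height was 1 to 2 mm off the commanded one. Sideways force reached about 5 N on the medium tin and 3 N on the other two, but no sliding showed in the pictures.

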